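# Find the heavy tin by feel, box it and slide the hatch shut

## Robot

A 6-joint arm with a two-finger parallel gripper is mounted at the origin on a cart in front of the work surface, level with it; the furniture and walls round the work are solid. World frame = base frame: x ahead of the robot, y to its left, z up, the work surface at z = 0. Lengths are in m, angles in rad, forces in N, time in s.
With the tool pointing down it reaches from about 0.35 to 0.725 m from the base axis. Payload 4.3 kg.
Tool frame: the origin (TCP) lies at the very end of the fingers, on their centre line; the grasp point (between the pads) lies r.grasp_offset behind it (r.grasp_offset is the distance from the TCP to the grasp point, in m); z points along the fingers, y is the direction in which the jaws open and shut (so a half turn about z gives the same grasp; the last joint's range is limited). The gripper opens to 85 mm and grips with 20 to 120 N. Pads are 22 mm wide; open, the fingers measure 114 mm over their backs; the gripper's body (76 mm by 85 mm) begins 54 mm behind the grasp point. The pads swing forward as they close: fully open they stand 13 mm farther back than shut.
Start: joints at [-0.11, 0.377, 0.081, 1.274, 0, 1.46], TCP at [0.575, 0, 0.231] pointing down, gripper open.
Joint ranges: [-2.72, 2.72], [-0.84, 1.66], [-1.02, 1.22], [-1.77, 2.12], [-1.37, 1.28], [-3.14, 3.14]. Speed limits (rad/s): [2.57, 2.57, 3.14, 3.14, 3.14, 3.14].

## Interface

Orientations are given as [roll, pitch, yaw] about the fixed x, y, z axes, in that order (R = Rz(yaw) Ry(pitch) Rx(roll)).
In Python, from plant import r, cams gives the robot as it stands.
- The arm moves only by the tool jog_arm, never from a script. Its argument "commands" is a list of rows, each a list of 5 numbers: the shift along the tool's x, y, z in units of 50 mm (1.0 is 50 mm), then the turn about the tool's z in units of 8 degrees (1.0 is 8 degrees), then the closure in counts, from 0 (fully open) to 255 (shut). A call has 1 to 5 rows; each row is the pose to reach, as a shift and turn from the pose commanded when the call began, along the tool's axes at that moment; what a row does not reach only later rows make up. A row lasts 1/8 s, in which the tool goes at most 62.5 mm and 10.7 degrees, less where a joint would pass 70% of its speed; a pose out of reach is approached as far as the arm can. A call with a gripper value outside its range is refused whole. The fingers move at their own pace and stop on an object; "grip_force" is the grip in N (left out, the last holds). Time passes only in rows, so rows that repeat a pose let the fingers close. It gives the time, the measured TCP pose, the force and the opening at its end, in the units of the state.
- r.get_state(): the state, without advancing time (a new reading comes with each control period).
- cams.grab_frame(name): name is "scene" or "side" or "wrist"; returns the picture (420x560x3 uint8, red, green, blue); there is no depth.
- cams.camera_info(name): a dict with "fx", "fy", "cx", "cy" (pixels), "R" (3x3) and "t" (3): a world point X has camera coordinates R X + t. Camera axes: x right, y down, z forward; pixel columns grow to the right and rows downward; lengths in m; the calibration is good to about 2 mm. The wrist camera is an equidistant fisheye: a pixel r from the principal point sees the ray r / f radians off the axis. A picture is of the moment at which its call begins: read the wrist's pose just before it. camera_info takes no time and is no camera call; for the wrist camera it gives the pose at the moment of the call.
- r.close_job(): hands the job in, once; it reports no verdict.
The state is a dict: "time": time; "joint_positions": joint angles; "qvel": joint speeds; "joint_torque": joint torques, N m; "tcp_pos": TCP position; "tcp_rot": TCP orientation; "contact_force": force on the tool from outside, world axes, zero at the start; "wrist_torque": the same for the moment, N m; "opening": finger opening in m.
Only numpy, scipy, OpenCV 4.12 (cv2) and the standard library are available. Lean on these libraries where they do the work, as an engineer would, in place of code of your own. Each camera call takes 0.05 s, during which the arm holds its last target.

## Task

One of the three identical closed steel tins holds the mincer's heavy set of steel discs; the other two are nearly empty. Find the heavy one by feeling its weight, set it down upright in the bay of the wooden box without dropping it, then push the box's sliding hatch gently along its track until it is fully shut against the end frame. Leave the other two tins standing upright where they were, and do not disturb the ramekin, the timer and the spice jar.

Things in the scene. Friction and masses are not known exactly. Their poses are not given: they have to be found in the camera images.
- tin_a_center (a point): centre (31 mm above the foot) of one of three alike closed square steel tins, 48 x 48 x 62 mm, lid fixed, flat upright sides, standing on the worktop; z up, x and y square to its sides. Which holds the discs changes; it weighs 350 to 475 g in all, each of the others 105 g. The contents are hidden and loose inside
- tin_b_center (a point): centre (31 mm above the foot) of one of three alike closed square steel tins, 48 x 48 x 62 mm, lid fixed, flat upright sides, standing on the worktop; z up, x and y square to its sides. Which holds the discs changes; it weighs 350 to 475 g in all, each of the others 105 g. The contents are hidden and loose inside
- tin_c_center (a point): centre (31 mm above the foot) of one of three alike closed square steel tins, 48 x 48 x 62 mm, lid fixed, flat upright sides, standing on the worktop; z up, x and y square to its sides. Which holds the discs changes; it weighs 350 to 475 g in all, each of the others 105 g. The contents are hidden and loose inside
- tin_a: the same tin, origin at the centre of its underside
- tin_b: the same tin, origin at the centre of its underside
- tin_c: the same tin, origin at the centre of its underside
- box: low wooden box, fixed, 271 mm long (x), 144 wide (y), 90 high; origin: centre of its underside, x along the hatch's track to the far end. Bay inside: x 13.5 to 123.5, y -60 to 60 mm, floor 6 mm up, open above where the hatch is slid back; fixed deck over the nearer part. Far end wall (x 123.5 to 135.5: the frame) and a rail 12 mm wide on each long side reach 90 mm high
- bay_floor (a point): centre of the bay's floor, at x = 68.5, y = 0, z = 6 mm of the box
- hatch (a joint): how far the hatch is slid back, m: 0 = shut against the end frame, 0.135 = fully back (to the box's -x). A wooden plate 122 x 127 x 8 mm, top 82 mm above the worktop; its far edge is at box x = 123.5 mm minus this value. It stays where left and takes about 1.5 to 3 N to push
- hatch_handle (a point): centre of the wooden grip bar on the middle of the hatch: 12 mm thick along the track (box x), 70 mm across (box y), from 82 to 105 mm above the worktop; at box x = 62.5 mm minus the hatch value, y = 0
- ramekin_center (a point): centre, half-way up, of a small round glazed ramekin (open dish), 66 mm wide and 34 mm tall, standing loose on the worktop among the tins; a bystander
- timer_center (a point): centre, half-way up, of a round kitchen timer, 58 mm wide and 42 mm tall, standing loose on the worktop among the tins; a bystander
- spice_jar_center (a point): centre, half-way up, of a square glass spice jar with a metal screw cap, 46 mm wide and 96 mm tall, standing loose on the worktop among the tins; a bystander
Things that resemble listed ones, but are neither listed nor needed, are in the scene too. What is shaped like the tin_c but pink is not meant.

How it is judged:
On the way:
1. the heavy tin stands upright on the floor of the bay (((x of tin_a_center in the frame of box between 0.0135 and 0.1235 m and y of tin_a_center in the frame of box between -0.06 and 0.06 m and z of tin_a_center in the frame of box between 0.032 and 0.042 m and angle between each of tin_a_center, tin_b_center, tin_c_center's own z axis and vertical below 0.1 rad and contact force between tin_a and box above 2.2 N and height (world z) of tin_b_center between 0.026 and 0.0345 m and distance of each of tin_b_center, tin_c_center from where it was at the start of the episode below 0.06 m and height (world z) of tin_c_center between 0.026 and 0.0345 m and linear speed of tin_a below 0.02 m/s) or (x of tin_b_center in the frame of box between 0.0135 and 0.1235 m and y of tin_b_center in the frame of box between -0.06 and 0.06 m and z of tin_b_center in the frame of box between 0.032 and 0.042 m and angle between each of tin_b_center, tin_a_center, tin_c_center's own z axis and vertical below 0.1 rad and contact force between tin_b and box above 2.2 N and height (world z) of tin_a_center between 0.026 and 0.0345 m and distance of each of tin_a_center, tin_c_center from where it was at the start of the episode below 0.06 m and height (world z) of tin_c_center between 0.026 and 0.0345 m and linear speed of tin_b below 0.02 m/s) or (x of tin_c_center in the frame of box between 0.0135 and 0.1235 m and y of tin_c_center in the frame of box between -0.06 and 0.06 m and z of tin_c_center in the frame of box between 0.032 and 0.042 m and angle between each of tin_c_center, tin_a_center, tin_b_center's own z axis and vertical below 0.1 rad and contact force between tin_c and box above 2.2 N and height (world z) of tin_a_center between 0.026 and 0.0345 m and distance of each of tin_a_center, tin_b_center from where it was at the start of the episode below 0.06 m and height (world z) of tin_b_center between 0.026 and 0.0345 m and linear speed of tin_c below 0.02 m/s))), for 0.2 s.
At the end, for the whole second after the job is handed in: The heavy tin stands upright (within 0.1 rad) and at rest on the floor of the bay, recognised by its weight on the box (over 2.2 N); the other two tins stand upright on the worktop within 60 mm of where they were; the hatch is shut to within 4 mm of the frame (((x of tin_a_center in the frame of box between 0.0135 and 0.1235 m and y of tin_a_center in the frame of box between -0.06 and 0.06 m and z of tin_a_center in the frame of box between 0.032 and 0.042 m and angle between each of tin_a_center, tin_b_center, tin_c_center's own z axis and vertical below 0.1 rad and contact force between tin_a and box above 2.2 N and height (world z) of tin_b_center between 0.026 and 0.0345 m and distance of each of tin_b_center, tin_c_center from where it was at the start of the episode below 0.06 m and height (world z) of tin_c_center between 0.026 and 0.0345 m and linear speed of tin_a below 0.02 m/s) or (x of tin_b_center in the frame of box between 0.0135 and 0.1235 m and y of tin_b_center in the frame of box between -0.06 and 0.06 m and z of tin_b_center in the frame of box between 0.032 and 0.042 m and angle between each of tin_b_center, tin_a_center, tin_c_center's own z axis and vertical below 0.1 rad and contact force between tin_b and box above 2.2 N and height (world z) of tin_a_center between 0.026 and 0.0345 m and distance of each of tin_a_center, tin_c_center from where it was at the start of the episode below 0.06 m and height (world z) of tin_c_center between 0.026 and 0.0345 m and linear speed of tin_b below 0.02 m/s) or (x of tin_c_center in the frame of box between 0.0135 and 0.1235 m and y of tin_c_center in the frame of box between -0.06 and 0.06 m and z of tin_c_center in the frame of box between 0.032 and 0.042 m and angle between each of tin_c_center, tin_a_center, tin_b_center's own z axis and vertical below 0.1 rad and contact force between tin_c and box above 2.2 N and height (world z) of tin_a_center between 0.026 and 0.0345 m and distance of each of tin_a_center, tin_b_center from where it was at the start of the episode below 0.06 m and height (world z) of tin_b_center between 0.026 and 0.0345 m and linear speed of tin_c below 0.02 m/s)) and value of joint hatch below 0.004 m); the robot touches nothing.
It fails at once if the ramekin, timer or spice jar is shifted by more than 30 mm or tipped (0.5 rad) (distance of any of ramekin_center, timer_center, spice_jar_center from where it was at the start of the episode above 0.03 m or angle between any of ramekin_center, timer_center, spice_jar_center's own z axis and vertical above 0.5 rad).
It fails at once if a tin is tipped over (tilted beyond 0.6 rad) (angle between any of tin_a_center, tin_b_center, tin_c_center's own z axis and vertical above 0.6 rad).
It fails at once if a tin is dropped into the box (moves faster than 0.5 m/s inside it) ((distance between tin_a_center and bay_floor below 0.06 m and linear speed of tin_a above 0.5 m/s) or (distance between tin_b_center and bay_floor below 0.06 m and linear speed of tin_b above 0.5 m/s) or (distance between tin_c_center and bay_floor below 0.06 m and linear speed of tin_c above 0.5 m/s)).
It fails at once if the hatch is slammed (faster than 0.6 m/s) (velocity of joint hatch below -0.6 m/s).
It also fails if it takes over 67 s, if anything falls off the work surface, if the arm or the gripper's body presses on something with over 40 N, if the wrist force passes 120 N, or if a joint passes its speed limit or range.

## Working session

There is one attempt and no reset: what is moved stays moved. The work goes in short steps, Python scripts to look and compute and a tool call to move; the robot and the scene stay as the last step left them, time stands still between calls to the robot, and variables do not carry over. Pictures are saved under pics/ and viewed, and the job is handed in when it is done.

Besides the shell and the picture viewer there is one more tool, called after "Emit:" as name(argument=value, ...), one argument or row to a line, values as JSON. jog_arm: Moves the arm, as the interface text tells. Its arguments: {"type":"object","properties":{"commands":{"type":"array"},"grip_force":{"type":"number"}},"required":["commands"]}

```bash
ls; mkdir -p pics; python3 - <<'E'
from plant import r,cams
import cv2
s=r.get_state();print(s,r.grasp_offset)
for n in("scene","side","wrist"):
    im=cams.grab_frame(n);cv2.imwrite(f"pics/{n}0.png",im[:,:,::-1]);i=cams.camera_info(n);print(n,i)
E
```

```text
pics
{'time': 0.0, 'joint_positions': array([-1.10305134e-01,  3.78085351e-01,  7.96427991e-02,  1.27437036e+00,
       -1.18885647e-05,  1.46048906e+00]), 'qvel': array([ 1.77130641e-05, -3.92599622e-05,  1.03719831e-03, -1.09013803e-03,
        1.06617080e-03,  1.50036105e-03]), 'joint_torque': array([ 5.03441061e-04, -4.63600910e+01,  2.69876987e+01,  2.07655923e-02,
       -6.74222474e-05, -6.15417605e-06]), 'tcp_pos': array([5.74363800e-01, 6.98531369e-05, 2.30354670e-01]), 'tcp_rot': array([-3.13958701e+00, -2.10176865e-04,  1.57079827e+00]), 'contact_force': array([-0.49335871, -0.07379275,  0.69254103]), 'wrist_torque': array([ 0.00858182, -0.03002408, -0.00241838]), 'opening': 0.08556666771398} 0.0187
scene {'fx': 466.7216015377536, 'fy': 466.7216015377536, 'cx': 284.9604880753513, 'cy': 217.55277625822123, 'R': array([[ 0.86393856, -0.50344367,  0.01243566],
       [-0.24750856, -0.44598547, -0.86013747],
       [ 0.43857688,  0.74002799, -0.50991066]]), 't': array([-0.46750615,  0.25541571,  0.80140814])}
side {'fx': 508.95204809476957, 'fy': 508.95204809476957, 'cx': 286.3101295164349, 'cy': 215.31342631857012, 'R': array([[ 0.97757849, -0.21018572, -0.01273786],
       [-0.10333834, -0.42616365, -0.8987245 ],
       [ 0.18347065,  0.87989005, -0.43832866]]), 't': array([-0.57110947,  0.18155514,  0.8002394 ])}
wrist {'fx': 325.19226210127806, 'fy': 325.19226210127806, 'cx': 282.9901935725857, 'cy': 209.61504558337467, 'R': array([[ 9.99998967e-01, -8.19410533e-04, -1.18076077e-03],
       [-4.15803304e-04, -9.51364159e-01,  3.08068279e-01],
       [-1.37576787e-03, -3.08067470e-01, -9.51363517e-01]]), 't': array([-0.57560665, -0.04019673,  0.38028267])}
```

View pics/scene0.png

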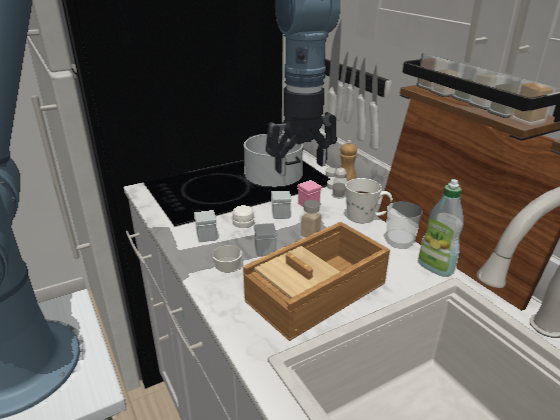

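View pics/side0.png

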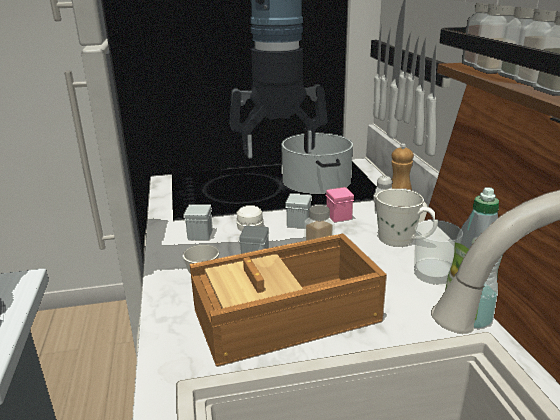

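View pics/wrist0.png

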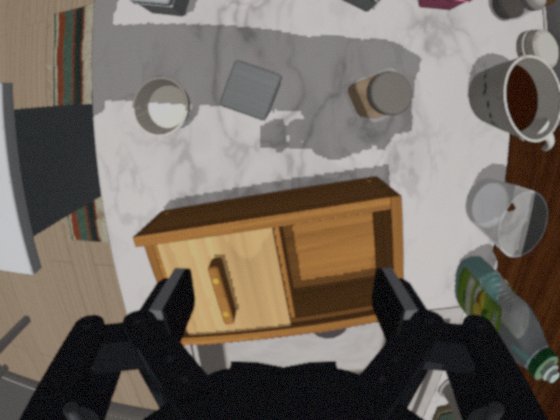

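Candidates in scene view: grey tins at (205,226), (281,205) and (265,238). The pink look-alike at (309,194) is excluded. Bystanders are the timer (243,216), jar (311,218) and ramekin (228,259). Close crops next.

```bash
cat > h.py <<'E'
import numpy as np,cv2
from plant import r,cams
def ray(i,u,v,wrist=False):
    x=(u-i["cx"])/i["fx"];y=(v-i["cy"])/i["fy"]
    if wrist:
        th=np.hypot(x,y); d=np.array([x/th*np.sin(th),y/th*np.sin(th),np.cos(th)]) if th>1e-9 else np.array([0,0,1.])
    else: d=np.array([x,y,1.])
    R=np.array(i["R"]);return -R.T@np.array(i["t"]),R.T@d
def onz(i,u,v,z,wrist=False):
    c,d=ray(i,u,v,wrist);return (c+d*(z-c[2])/d[2])
def proj(i,X,wrist=False):
    p=np.array(i["R"])@np.array(X)+np.array(i["t"])
    if not wrist: return i["fx"]*p[0]/p[2]+i["cx"],i["fy"]*p[1]/p[2]+i["cy"]
    h=np.hypot(p[0],p[1]);th=np.arctan2(h,p[2]);return i["cx"]+i["fx"]*th*p[0]/h,i["cy"]+i["fy"]*th*p[1]/h
def crop(im,x0,y0,x1,y1,k,name):
    cv2.imwrite("pics/"+name,cv2.resize(im[y0:y1,x0:x1],None,fx=k,fy=k,interpolation=cv2.INTER_CUBIC))
E
python3 - <<'E'
from h import *
a=cv2.imread("pics/scene0.png");crop(a,185,170,335,280,5,"c1.png")
a=cv2.imread("pics/side0.png");crop(a,175,175,365,295,4,"c2.png")
E
```

```text
(no output)
```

View pics/c1.png

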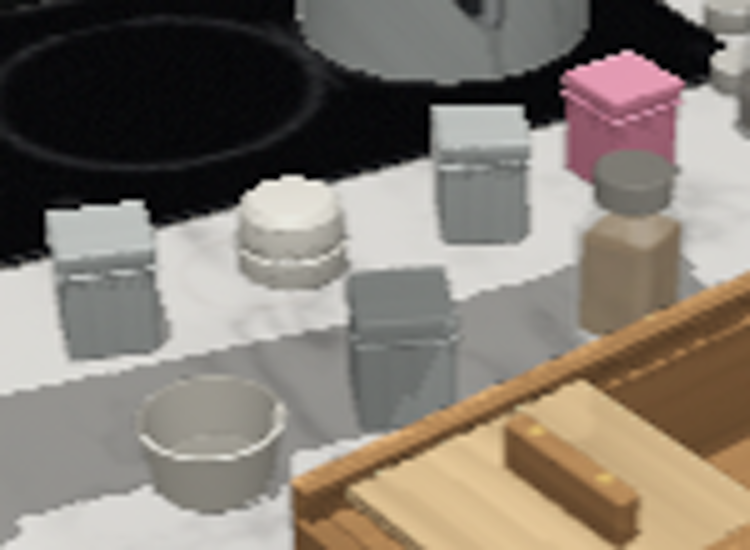

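View pics/c2.png

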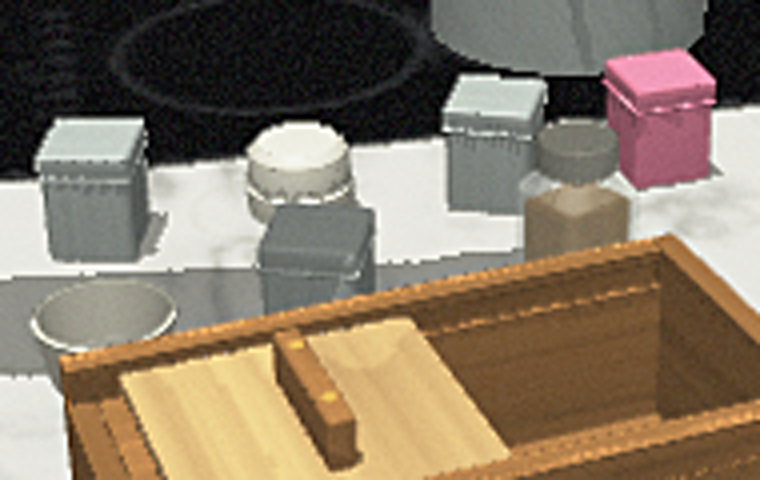

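Both crops agree: three grey steel tins, and the pink one stands apart by the pot. Now the box and near tin in the wrist view.

```bash

python3 - <<'E'
from h import *
a=cv2.imread("pics/wrist0.png");crop(a,120,40,420,260,2.6,"c3.png")
crop(a,130,165,420,355,2.7,"c4.png")
a=cv2.imread("pics/scene0.png");crop(a,235,215,400,335,4.8,"c5.png")
S=cams.camera_info("scene");D=cams.camera_info("side")
sc={'L':[(47,212),(143,203),(156,258),(56,272)],'F':[(432,107),(522,107),(528,150),(437,152)],'N':[(348,275),(444,267),(458,322),(354,337)]}
sd={'L':[(50,120),(145,120),(138,165),(35,167)],'F':[(455,76),(547,78),(543,127),(445,125)],'N':[(277,205),(375,209),(365,262),(260,255)]}
for k in sc:
    for c,q,o,f in((S,sc,(185,170),5),(D,sd,(175,175),4)):
        P=np.array([onz(c,u/f+o[0],v/f+o[1],.062)[:2] for u,v in q[k]])
        e=np.roll(P,-1,0)-P
        print(k,P.mean(0).round(4),np.hypot(*e.T).round(3),np.degrees(np.arctan2(e[:,1],e[:,0])).round(0))
E
```

```text
L [0.4413 0.2105] [0.047 0.054 0.047 0.057] [ -18. -106.  167.   73.]
L [0.4457 0.2097] [0.05  0.054 0.051 0.056] [-14. -98. 169.  80.]
F [0.6548 0.2174] [0.048 0.048 0.047 0.05 ] [ -29. -117.  154.   64.]
F [0.6587 0.2107] [0.05  0.063 0.051 0.063] [ -17. -107.  164.   73.]
N [0.54   0.0897] [0.045 0.048 0.048 0.053] [ -20. -112.  166.   66.]
N [0.5435 0.086 ] [0.047 0.052 0.049 0.05 ] [ -19. -105.  159.   73.]
```

View pics/c4.png

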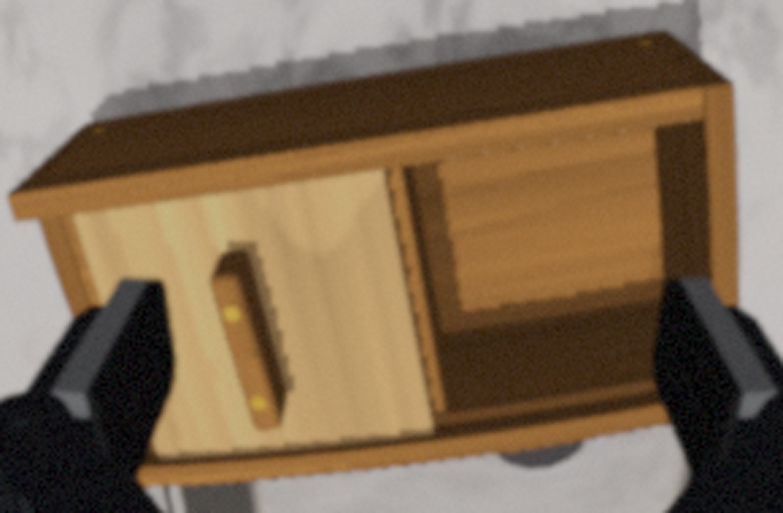

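View pics/c5.png

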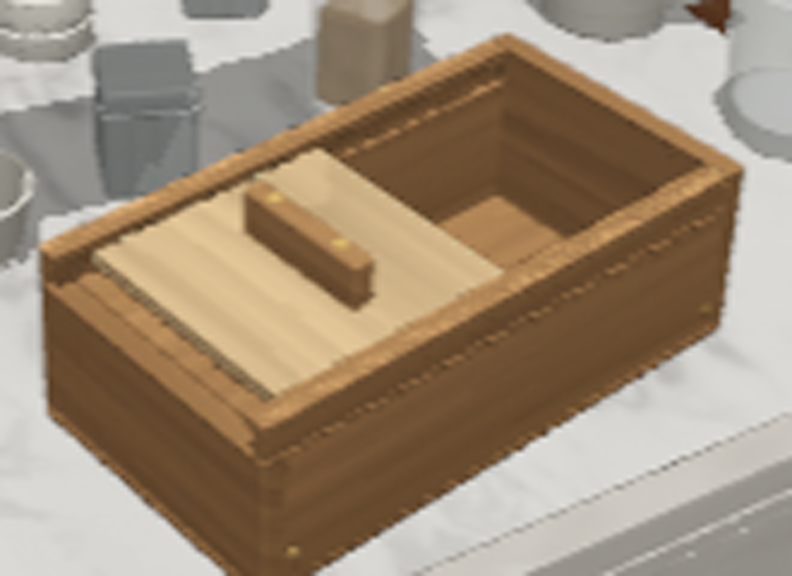

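View pics/c3.png

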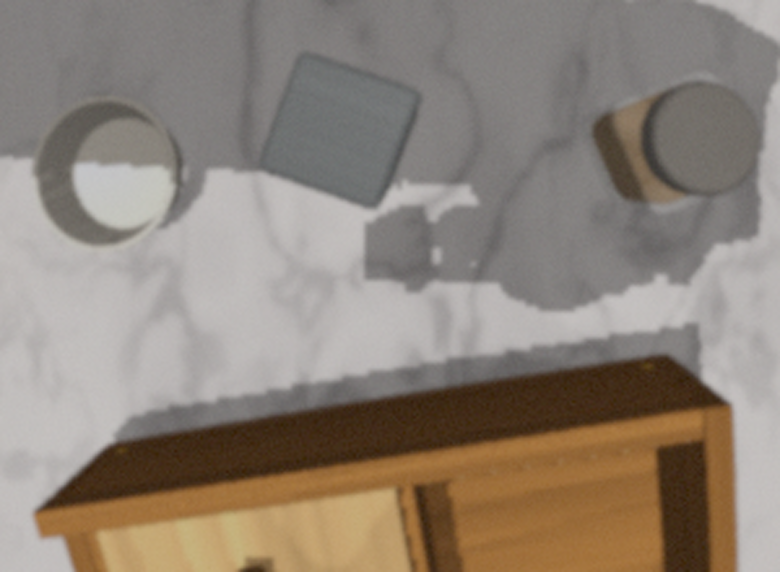

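```bash

python3 - <<'E'
from h import *
S=cams.camera_info("scene");W=cams.camera_info("wrist");D=cams.camera_info("side")
def show(n,P):
    P=np.array(P)[:,:2];e=np.roll(P,-1,0)-P
    print(n,P.mean(0).round(4),np.hypot(*e.T).round(3),np.degrees(np.arctan2(e[:,1],e[:,0])).round(1))
show('N w',[onz(W,u/2.6+120,v/2.6+40,.062,True) for u,v in[(303,52),(421,95),(377,208),(261,165)]])
Q=[onz(S,u/4.8+235,v/4.8+215,.09) for u,v in[(42,247),(508,36),(742,168),(262,410)]]
show('box s',Q);print(np.array(Q).round(4)[:,:2])
for u,v in[(192,273),(345,238),(383,275),(212,332)]:print('side',onz(D,u,v,.09).round(4))
for u,v in[(10,193),(733,83)]:print('box w',onz(W,u/2.7+130,v/2.7+165,.09,True).round(4))
# handle top corners, wrist
for u,v in[(213,275),(236,252),(283,410),(258,428)]:print('handle w',onz(W,u/2.7+130,v/2.7+165,.105,True).round(4))
for u,v in[(252,183),(372,262)]:print('handle s',onz(S,u/4.8+235,v/4.8+215,.105).round(4))
for u,v in[(383,168),(433,430)]:print('hatch edge w',onz(W,u/2.7+130,v/2.7+165,.082,True).round(4))
print('ram',onz(W,110/2.6+120,172/2.6+40,.034,True).round(4),onz(S,211/5+185,418/5+170,.034).round(4))
print('jar cap',onz(W,700/2.6+120,137/2.6+40,.096,True).round(4),onz(S,634/5+185,168/5+170,.096).round(4))
print('timer',onz(S,292/5+185,203/5+170,.042).round(4), onz(D,300/4+175,150/4+175,.042).round(4))
print('pink',onz(S,623/5+185,80/5+170,.062).round(4), onz(D,660/4+175,74/4+175,.062).round(4))
E
```

```text
N w [0.5454 0.0962] [0.046 0.045 0.046 0.045] [ -21.8 -111.1  158.2   69. ]
box s [ 0.5639 -0.0924] [0.266 0.139 0.261 0.132] [   9.1  -80.4 -172.6  101.7]
[[ 0.4201 -0.0467]
 [ 0.6828 -0.0048]
 [ 0.706  -0.1423]
 [ 0.4468 -0.1758]]
side [ 0.423  -0.0724  0.09  ]
side [ 0.6834 -0.0203  0.09  ]
side [ 0.7027 -0.1441  0.09  ]
side [ 0.4413 -0.2197  0.09  ]
box w [ 0.4235 -0.0421  0.09  ]
box w [6.878e-01 4.000e-04 9.000e-02]
handle w [ 0.5054 -0.0655  0.105 ]
handle w [ 0.5145 -0.0563  0.105 ]
handle w [ 0.5264 -0.1237  0.105 ]
handle w [ 0.5159 -0.133   0.105 ]
handle s [ 0.5059 -0.0677  0.105 ]
handle s [ 0.5196 -0.1368  0.105 ]
hatch edge w [ 0.565  -0.0337  0.082 ]
hatch edge w [ 0.5838 -0.1505  0.082 ]
ram [0.4461 0.0854 0.034 ] [0.4402 0.083  0.034 ]
jar cap [0.6677 0.0949 0.096 ] [0.6673 0.0918 0.096 ]
timer [0.5499 0.2262 0.042 ] [0.5531 0.2173 0.042 ]
pink [0.751  0.2286 0.062 ] [0.7528 0.2242 0.062 ]
```

Emit:
jog_arm(
  commands=[
    [1.0, -0.3, 0, 1.25, 40],
    [1.85, -0.58, 0.5, 2.5, 40],
    [1.85, -0.58, 1.3, 2.5, 40],
    [1.85, -0.58, 1.3, 2.5, 40],
  ],
  grip_force=40,
)

```text
time: 0.65
tcp_pos: [0.5427, 0.0928, 0.1632]
tcp_rot: [-3.135, 0.003, 1.223]
contact_force: [-0.4, -0.3, -0.4]
opening: 0.0721
```

```bash
cat > look.py <<'E'
import sys
from h import *
n=sys.argv[1]
s=r.get_state();W=cams.camera_info("wrist");im=cams.grab_frame("wrist")[:,:,::-1].copy()
np.savez("pics/"+n+".npz",R=W["R"],t=W["t"],**{k:W[k] for k in("fx","fy","cx","cy")})
cv2.imwrite("pics/"+n+".png",im)
np.set_printoptions(precision=4,suppress=True)
print(s["time"],s["tcp_pos"],s["tcp_rot"],s["opening"],s["contact_force"])
p=s["tcp_pos"]
print("tcp px",proj(W,p,True), "below at z.062",proj(W,[p[0],p[1],.062],True))
E
python3 look.py w1
```

```text
0.65 [0.5427 0.0928 0.1632] [-3.1346  0.0031  1.2229] 0.07212266612568448 [-0.4089 -0.343  -0.422 ]
tcp px (np.float64(279.8558025097793), np.float64(271.8066157380742)) below at z.062 (np.float64(281.9153140165787), np.float64(209.04324863523414))
```

View pics/w1.png

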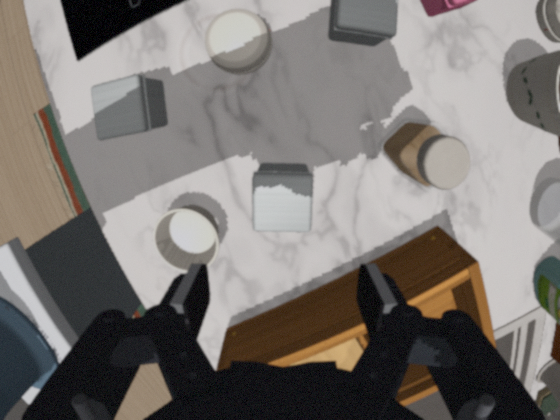

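The near tin's lid spans about (252–313, 173–233), right below the TCP. The left tin is at (120,107) and the far tin at (363,15).

```bash

python3 - <<'E'
from h import *
a=cv2.imread("pics/w1.png");crop(a,240,155,330,245,6,"c6.png");crop(a,80,60,180,150,6,"c7.png")
E
```

```text
(no output)
```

View pics/c6.png

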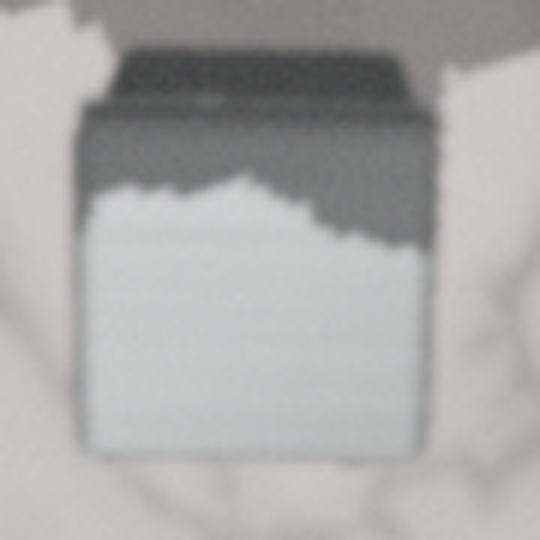

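View pics/c7.png

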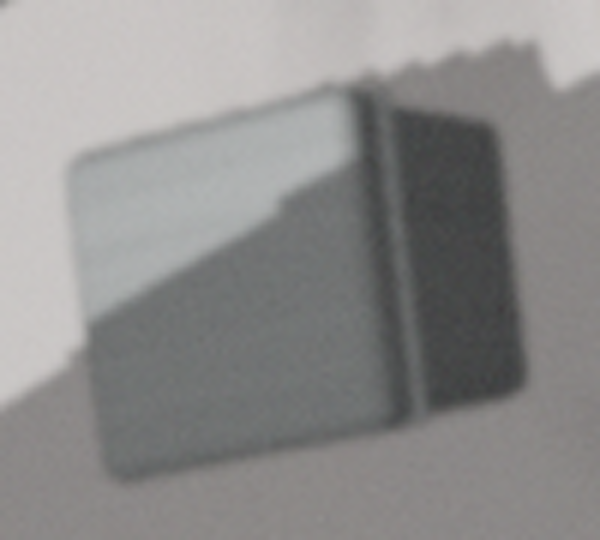

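```bash

python3 - <<'E'
from h import *
W=dict(np.load("pics/w1.npz"))
for n,o,q in(('N',(240,155),[(85,108),(433,118),(425,455),(85,457)]),('L',(80,60),[(70,155),(355,88),(398,428),(118,482)])):
    P=np.array([onz(W,u/6+o[0],v/6+o[1],.062,True)[:2] for u,v in q]);e=np.roll(P,-1,0)-P
    print(n,P.mean(0).round(4),np.hypot(*e.T).round(3),np.degrees(np.arctan2(e[:,1],e[:,0])).round(1))
E
```

```text
N [0.545  0.0971] [0.044 0.046 0.046 0.048] [ -21.6 -109.8  160.5   68.5]
L [0.4474 0.2186] [0.046 0.046 0.046 0.047] [ -15.9 -104.4  165.4   76.2]
```

Emit:
jog_arm(
  commands=[
    [0.1, 0, 0.0, 0, 40],
    [0.1, 0, 1.0, 0, 40],
    [0.1, 0, 2.0, 0, 40],
    [0.1, 0, 2.8, 0, 40],
    [0.1, 0, 2.8, 0, 40],
  ],
)

```text
time: 1.32
tcp_pos: [0.5463, 0.0968, 0.0249]
tcp_rot: [-3.138, 0.002, 1.221]
contact_force: [-0.3, -0.0, 0.6]
opening: 0.0719
```

Emit:
jog_arm(
  commands=[
    [0, 0, 0, 0, 70],
    [0, 0, 0, 0, 110],
    [0, 0, 0, 0, 150],
    [0, 0, 0, 0, 150],
    [0, 0, 0, 0, 150],
  ],
)

```text
time: 1.95
tcp_pos: [0.5502, 0.0974, 0.029]
tcp_rot: [3.137, -0.002, 1.222]
contact_force: [-0.2, -0.7, 7.2]
opening: 0.0476
```

Emit:
jog_arm(
  commands=[
    [0, 0, -0.1, 0, 150],
    [0, 0, -0.2, 0, 150],
    [0, 0, -0.3, 0, 150],
    [0, 0, -0.4, 0, 150],
    [0, 0, -0.4, 0, 150],
  ],
)

```text
time: 2.58
tcp_pos: [0.5482, 0.0972, 0.0468]
tcp_rot: [3.141, -0.0, 1.222]
contact_force: [0.1, 0.8, -1.0]
opening: 0.0475
```

Emit:
jog_arm(
  commands=[
    [0, 0, 0, 0, 150],
    [0, 0, 0, 0, 150],
  ],
)

```text
time: 2.82
tcp_pos: [0.5475, 0.0972, 0.046]
tcp_rot: [-3.141, 0.0, 1.222]
contact_force: [-0.9, -0.2, -0.4]
opening: 0.0477
```

```bash
python3 look.py w2; python3 -c "
from h import *
for i in range(4):
  cams.grab_frame('side');print(r.get_state()['contact_force'],r.get_state()['joint_torque'].round(2))
"
```

```text
2.825 [0.5475 0.0972 0.046 ] [-3.1412  0.0002  1.2217] 0.04769271592992025 [-0.9444 -0.1711 -0.4056]
tcp px (np.float64(279.8962929429121), np.float64(271.8447123285067)) below at z.062 (np.float64(279.5791779358562), np.float64(288.6344460625634))
[-0.06539478  0.61106548 -0.54511965] [  0.   -47.05  23.27   0.    -0.    -0.  ]
[ 0.52593469 -0.24508253 -0.24681144] [ 0.000e+00 -4.704e+01  2.326e+01  1.000e-02 -0.000e+00 -0.000e+00]
[ 1.08246036 -0.51531875 -0.62120667] [ 0.000e+00 -4.702e+01  2.326e+01  1.000e-02 -0.000e+00  0.000e+00]
[-0.18461464  0.78588001 -1.13463329] [ 0.000e+00 -4.702e+01  2.326e+01  1.000e-02 -0.000e+00  0.000e+00]
```

View pics/w2.png

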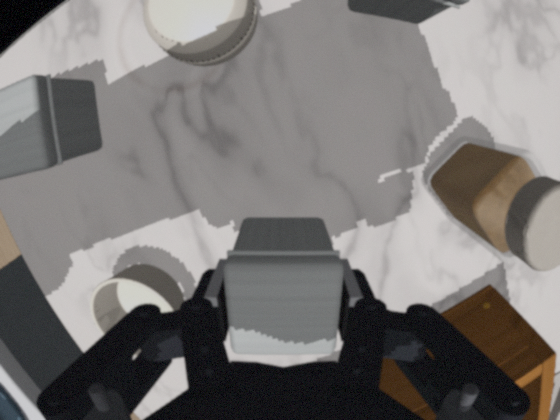

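The near tin is centred between the pads, and force is about -0.6 N, which suggests light. I'll check it really left the table.

```bash
python3 -c "
from h import *
a=cams.grab_frame('scene')[:,:,::-1];crop(a,185,150,335,280,5,'c8.png')
"
```

```text
(no output)
```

View pics/c8.png

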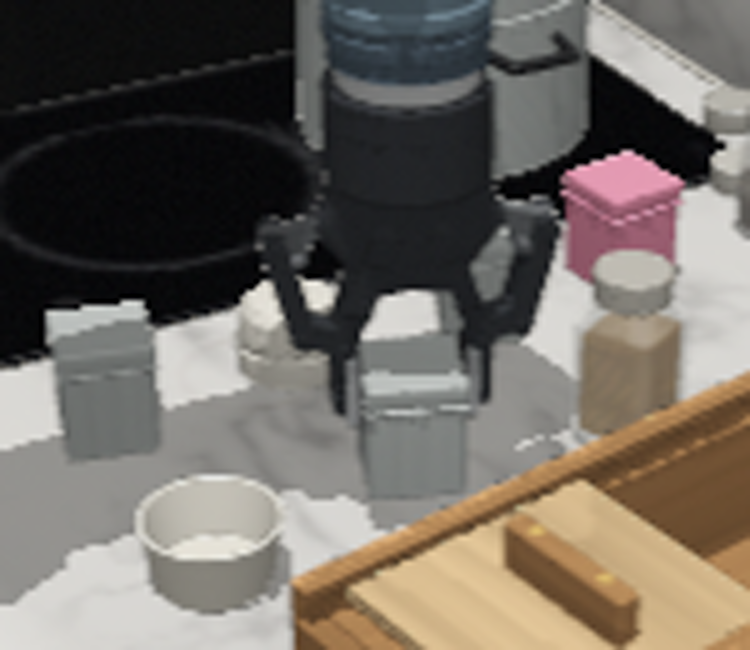

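Its underside is clear of the worktop (crop ~(415,495)), so near tin is held and light. I'm setting it back, then going to the left tin.

Emit:
jog_arm(
  commands=[
    [0, 0, 0.15, 0, 150],
    [0, 0, 0.25, 0, 150],
    [0, 0, 0.34, 0, 150],
    [0, 0, 0.37, 0, 150],
    [0, 0, 0.37, 0, 150],
  ],
)

```text
time: 3.75
tcp_pos: [0.5473, 0.0972, 0.0289]
tcp_rot: [-3.141, 0.0, 1.222]
contact_force: [-5.5, -0.3, 11.1]
opening: 0.0475
```

Emit:
jog_arm(
  commands=[
    [0, 0, 0, 0, 110],
    [0, 0, 0, 0, 40],
    [0, 0, 0, 0, 40],
    [0, 0, 0, 0, 40],
  ],
)

```text
time: 4.25
tcp_pos: [0.5478, 0.0972, 0.0277]
tcp_rot: [-3.142, 0.0, 1.222]
contact_force: [-1.2, 0.5, -0.2]
opening: 0.0719
```

Emit:
jog_arm(
  commands=[
    [0, 0, -1.2, 0, 40],
    [0, 0, -2.2, 0, 40],
    [0.4, -0.8, -2.2, -0.3, 40],
    [1.0, -1.8, -2.2, -0.6, 40],
    [1.6, -2.72, -2.2, -0.6, 40],
  ],
)

```text
time: 4.88
tcp_pos: [0.4463, 0.2199, 0.138]
tcp_rot: [3.141, -0.001, 1.305]
contact_force: [0.2, 0.8, 0.3]
opening: 0.0722
```

Emit:
jog_arm(
  commands=[
    [0, 0, 0, 0, 40],
    [0, 0, 0, 0, 40],
  ],
)

```text
time: 5.12
tcp_pos: [0.4477, 0.2189, 0.1379]
tcp_rot: [3.141, 0.0, 1.306]
contact_force: [0.2, -0.4, -0.5]
opening: 0.0723
```

```bash
python3 look.py w3
```

```text
5.125 [0.4477 0.2189 0.1379] [3.1407 0.0001 1.306 ] 0.07231001376251171 [ 0.242  -0.3819 -0.4582]
tcp px (np.float64(279.9063738709765), np.float64(271.5995788591535)) below at z.062 (np.float64(280.74503377512434), np.float64(220.12615667815678))
```

View pics/w3.png

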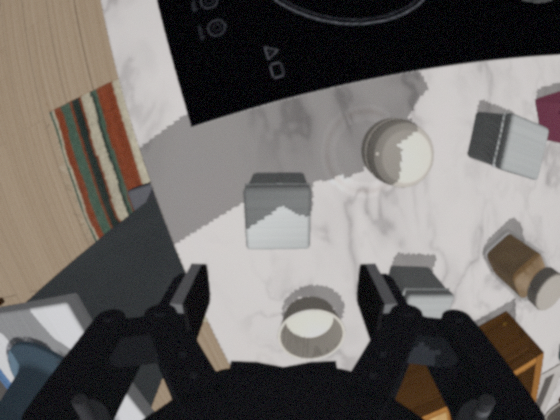

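The left tin's lid (246–311, 184–249) is nearly centred below the tool and square to it. Descending and gripping.

Emit:
jog_arm(
  commands=[
    [0.05, -0.04, 0.0, 0, 40],
    [0.05, -0.04, 1.0, 0, 40],
    [0.05, -0.04, 1.8, 0, 40],
    [0.05, -0.04, 2.26, 0, 40],
    [0.05, -0.04, 2.26, 0, 40],
  ],
)

```text
time: 5.8
tcp_pos: [0.4446, 0.2205, 0.023]
tcp_rot: [-3.138, 0.003, 1.304]
contact_force: [-0.3, 0.1, -0.1]
opening: 0.0719
```

Emit:
jog_arm(
  commands=[
    [0, 0, 0, 0, 70],
    [0, 0, 0, 0, 110],
    [0, 0, 0, 0, 150],
    [0, 0, 0, 0, 150],
    [0, 0, 0, 0, 150],
  ],
)

```text
time: 6.42
tcp_pos: [0.4475, 0.2223, 0.0263]
tcp_rot: [3.139, -0.002, 1.306]
contact_force: [0.6, -0.1, 6.4]
opening: 0.0475
```

Emit:
jog_arm(
  commands=[
    [0, 0, -0.1, 0, 150],
    [0, 0, -0.2, 0, 150],
    [0, 0, -0.3, 0, 150],
    [0, 0, -0.4, 0, 150],
    [0, 0, -0.4, 0, 150],
  ],
)

```text
time: 7.05
tcp_pos: [0.4464, 0.222, 0.0453]
tcp_rot: [3.141, -0.001, 1.306]
contact_force: [0.7, -0.6, -1.7]
opening: 0.0476
```

Emit:
jog_arm(
  commands=[
    [0, 0, 0, 0, 150],
    [0, 0, 0, 0, 150],
  ],
)

```text
time: 7.3
tcp_pos: [0.4458, 0.2218, 0.0446]
tcp_rot: [-3.141, 0.0, 1.306]
contact_force: [-0.0, -0.0, -1.8]
opening: 0.0474
```

```bash
python3 look.py w4; python3 -c "
from h import *
for i in range(3):
  a=cams.grab_frame('scene');print(r.get_state()['contact_force'],r.get_state()['joint_torque'].round(2))
crop(a[:,:,::-1],165,150,315,280,5,'c9.png')
"
```

```text
7.3 [0.4458 0.2218 0.0446] [-3.1412  0.0003  1.3055] 0.04736838365062994 [-0.0407 -0.0086 -1.8055]
tcp px (np.float64(279.88236486041285), np.float64(271.58997728446985)) below at z.062 (np.float64(279.5406550055889), np.float64(290.08055099731246))
[ 0.43817495 -0.12206478 -0.42985147] [  0.   -41.33  22.26   0.    -0.     0.  ]
[-0.07310366  0.51583743 -1.47846192] [ 0.000e+00 -4.132e+01  2.225e+01  1.000e-02 -0.000e+00 -0.000e+00]
[-0.38806517 -0.19344053 -1.74199261] [ 0.000e+00 -4.131e+01  2.224e+01  1.000e-02 -0.000e+00  0.000e+00]
```

View pics/c9.png

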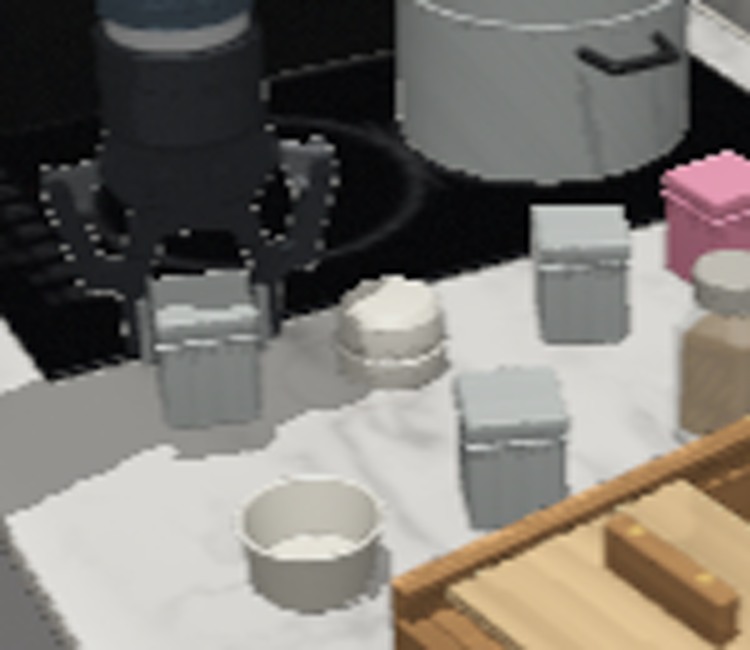

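The left tin is clearly off the worktop (underside ~(210,425) in the crop) and weighs about 1.3 N, so it's light too. Setting it back and going to the far tin.

Emit:
jog_arm(
  commands=[
    [0, 0, 0.15, 0, 150],
    [0, 0, 0.25, 0, 150],
    [0, 0, 0.34, 0, 150],
    [0, 0, 0.37, 0, 150],
    [0, 0, 0.37, 0, 150],
  ],
)

```text
time: 8.12
tcp_pos: [0.446, 0.2218, 0.0263]
tcp_rot: [3.142, 0.0, 1.306]
contact_force: [-0.3, -0.8, -1.2]
opening: 0.0477
```

Emit:
jog_arm(
  commands=[
    [0, 0, 0, 0, 110],
    [0, 0, 0, 0, 40],
    [0, 0, 0, 0, 40],
    [0, 0, 0, 0, 40],
  ],
)

```text
time: 8.62
tcp_pos: [0.4461, 0.2219, 0.0263]
tcp_rot: [3.141, -0.0, 1.305]
contact_force: [-0.1, 0.1, 0.1]
opening: 0.0722
```

Emit:
jog_arm(
  commands=[
    [0, 0, -1.2, 0, 40],
    [0, 0, -2.4, 0, 40],
    [0, 0, -2.6, 0, 40],
  ],
)

```text
time: 9.0
tcp_pos: [0.4492, 0.2229, 0.1609]
tcp_rot: [3.134, -0.005, 1.306]
contact_force: [0.7, -0.1, -0.8]
opening: 0.0718
```

```bash
python3 - <<'E'
from h import *
W=dict(np.load("pics/w3.npz"))
a=cv2.imread("pics/w3.png");crop(a,460,90,555,190,6,"c10.png")
s=r.get_state();p=s['tcp_pos'];print(p,s['tcp_rot'])
E
```

```text
[0.44920945 0.22293149 0.16091908] [ 3.13429243 -0.00493978  1.30553076]
```

View pics/c10.png

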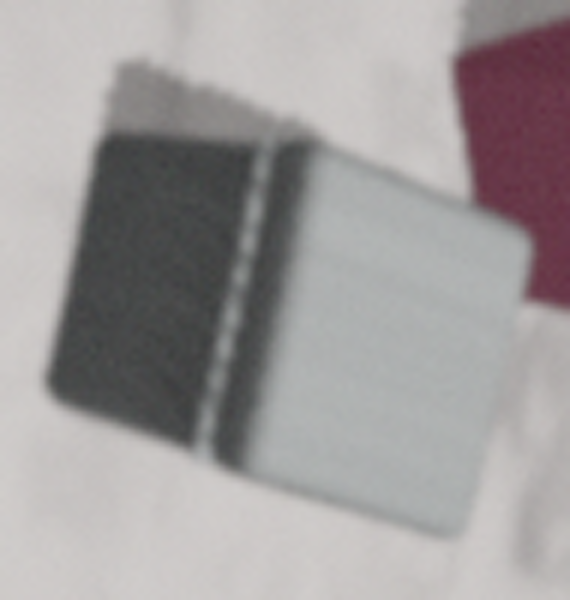

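```bash
python3 - <<'E'
from h import *
W=dict(np.load("pics/w3.npz"))
P=np.array([onz(W,u/6+460,v/6+90,.062,True)[:2] for u,v in [(310,138),(535,235),(460,540),(242,470)]]);e=np.roll(P,-1,0)-P
print(P.mean(0).round(4),np.hypot(*e.T).round(3),np.degrees(np.arctan2(e[:,1],e[:,0])).round(1))
d=P.mean(0)-np.array([.446,.222]);y=1.3055
print(d@[np.cos(y),np.sin(y)]/.05,d@[np.sin(y),-np.cos(y)]/.05)
E
```

```text
[0.6595 0.2251] [0.048 0.046 0.047 0.046] [ -24.4 -115.7  155.1   66.5]
1.1785241199059076 4.104465996545039
```

Emit:
jog_arm(
  commands=[
    [0.2, 0.9, 0, 0.3, 40],
    [0.5, 2.0, 0, 0.6, 55],
    [0.8, 3.0, 0, 0.9, 55],
    [1.18, 4.0, 0, 1.15, 55],
    [1.18, 4.1, 0, 1.15, 55],
  ],
)

```text
time: 9.62
tcp_pos: [0.6616, 0.2246, 0.1528]
tcp_rot: [-3.14, 0.001, 1.144]
contact_force: [0.2, 0.4, -0.5]
opening: 0.0666
```

Emit:
jog_arm(
  commands=[
    [0, 0, 0, 0, 55],
    [0, 0, 0, 0, 55],
  ],
)

```text
time: 9.88
tcp_pos: [0.6578, 0.2251, 0.1565]
tcp_rot: [-3.141, 0.001, 1.146]
contact_force: [0.2, 0.2, 1.0]
opening: 0.0672
```

```bash
python3 look.py w5; python3 - <<'E'
from h import *
S=cams.camera_info("scene")
for u,v in[(245,175),(274,186),(300,180)]:print('pot',onz(S,u,v,0).round(3))
E
```

```text
9.875 [0.6578 0.2251 0.1565] [-3.1408  0.0006  1.1455] 0.06720152356916499 [0.219  0.2347 1.0237]
tcp px (np.float64(279.88531034949034), np.float64(272.0565513098063)) below at z.062 (np.float64(281.1092858006546), np.float64(212.20177098337294))
pot [0.683 0.493 0.   ]
pot [0.726 0.382 0.   ]
pot [ 0.816  0.38  -0.   ]
```

View pics/w5.png

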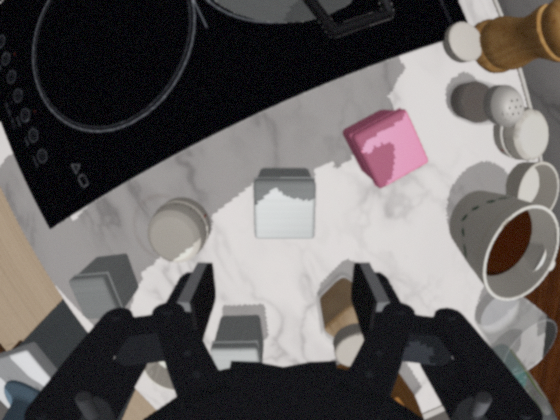

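The far tin's lid (254–315, 178–240) is just under the tool, and pink is clear at (385,147). Descending and gripping with more force.

Emit:
jog_arm(
  commands=[
    [0.06, 0.06, 0.0, 0, 55],
    [0.06, 0.06, 1.0, 0, 55],
    [0.06, 0.06, 2.0, 0, 55],
    [0.06, 0.06, 2.63, 0, 55],
    [0.06, 0.06, 2.63, 0, 55],
  ],
  grip_force=50,
)

```text
time: 10.55
tcp_pos: [0.6601, 0.2259, 0.0219]
tcp_rot: [-3.136, 0.004, 1.145]
contact_force: [0.2, -0.0, 0.6]
opening: 0.0671
```

Emit:
jog_arm(
  commands=[
    [0, 0, 0, 0, 80],
    [0, 0, 0, 0, 110],
    [0, 0, 0, 0, 150],
    [0, 0, 0, 0, 150],
    [0, 0, 0, 0, 150],
  ],
)

```text
time: 11.18
tcp_pos: [0.6646, 0.2274, 0.0277]
tcp_rot: [3.139, -0.003, 1.145]
contact_force: [-3.2, 0.3, 6.8]
opening: 0.0472
```

Emit:
jog_arm(
  commands=[
    [0, 0, -0.1, 0, 150],
    [0, 0, -0.2, 0, 150],
    [0, 0, -0.3, 0, 150],
    [0, 0, -0.4, 0, 150],
    [0, 0, -0.4, 0, 150],
  ],
)

```text
time: 11.8
tcp_pos: [0.6638, 0.2266, 0.0454]
tcp_rot: [3.141, -0.001, 1.145]
contact_force: [-0.2, -0.1, -4.4]
opening: 0.0475
```

Emit:
jog_arm(
  commands=[
    [0, 0, 0, 0, 150],
    [0, 0, 0, 0, 150],
  ],
)

```text
time: 12.05
tcp_pos: [0.6631, 0.2264, 0.0444]
tcp_rot: [-3.141, 0.0, 1.145]
contact_force: [-0.1, -0.8, -4.3]
opening: 0.0473
```

```bash
python3 look.py w6; python3 -c "
from h import *
for i in range(3):
  a=cams.grab_frame('scene');print(r.get_state()['contact_force'],r.get_state()['joint_torque'].round(2))
crop(a[:,:,::-1],185,130,335,280,4,'c11.png')
"
```

```text
12.05 [0.6631 0.2264 0.0444] [-3.1412  0.0004  1.1449] 0.04732820910178991 [-0.06   -0.7829 -4.294 ]
tcp px (np.float64(279.81232811765585), np.float64(272.0429023105696)) below at z.062 (np.float64(279.4491479942215), np.float64(290.6995550225755))
[ 0.46357616 -0.61293227 -3.43625484] [-1.000e-02 -6.322e+01  2.687e+01  2.000e-02 -1.000e-02 -0.000e+00]
[ 0.65778518 -0.24016249 -3.09415463] [-0.000e+00 -6.319e+01  2.686e+01  2.000e-02 -1.000e-02 -0.000e+00]
[ 0.57380835 -0.14979088 -4.47607649] [-0.000e+00 -6.318e+01  2.685e+01  2.000e-02 -1.000e-02 -0.000e+00]
```

View pics/c11.png

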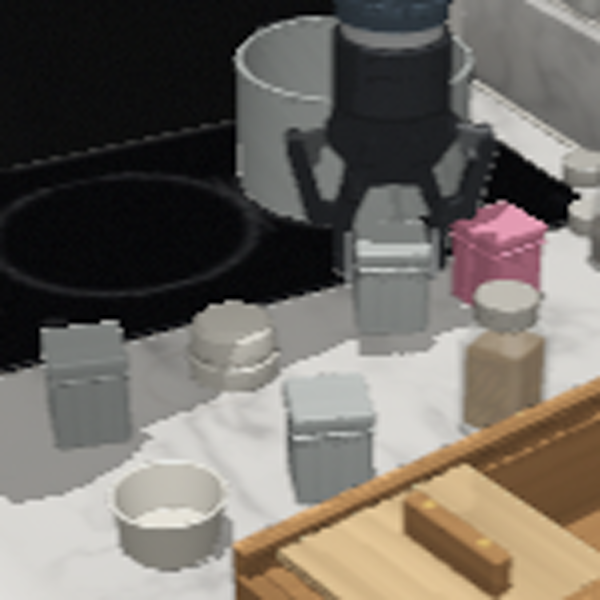

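The far tin is heavy: about 3.9 N, and visibly lifted. Lifting it above the jar and carrying it to the bay.

Emit:
jog_arm(
  commands=[
    [0, 0, -0.6, 0, 150],
    [0, 0, -1.3, 0, 150],
    [0, 0, -2.0, 0, 150],
    [0, 0, -2.7, 0, 150],
    [0, 0, -2.9, 0, 150],
  ],
)

```text
time: 12.88
tcp_pos: [0.6649, 0.2269, 0.1929]
tcp_rot: [3.137, -0.003, 1.145]
contact_force: [0.5, 0.1, -4.0]
opening: 0.0475
```

Emit:
jog_arm(
  commands=[
    [-0.5, 0.18, 0, 0, 150],
    [-1.2, 0.42, 0, -0.5, 150],
    [-1.9, 0.66, 0, -1.0, 150],
    [-2.6, 0.9, 0, -1.5, 150],
    [-3.2, 1.1, 0, -2.0, 150],
  ],
)

```text
time: 13.5
tcp_pos: [0.6463, 0.0566, 0.1882]
tcp_rot: [-3.139, 0.001, 1.426]
contact_force: [0.0, -0.2, -4.0]
opening: 0.0475
```

Emit:
jog_arm(
  commands=[
    [-0.6, 0.1, 0, -0.5, 150],
    [-1.2, 0.2, 0, -1.0, 150],
    [-1.8, 0.25, 0, -1.5, 150],
    [-2.3, 0.25, 0, -2.2, 150],
    [-2.4, 0.25, 0, -2.2, 150],
  ],
)

```text
time: 14.12
tcp_pos: [0.6412, -0.0639, 0.1883]
tcp_rot: [-3.14, -0.001, 1.728]
contact_force: [-0.3, 0.7, -4.0]
opening: 0.0476
```

```bash
python3 look.py w7; python3 -c "
from h import *
s=r.get_state();p=s['tcp_pos'];d=np.array([.635,-.081])-p[:2];y=s['tcp_rot'][2];print(d@[np.cos(y),np.sin(y)]/.05,d@[np.sin(y),-np.cos(y)]/.05,90-np.degrees(y))"
```

```text
14.125 [ 0.6412 -0.0639  0.1883] [-3.1395 -0.0006  1.7284] 0.04760845694544265 [-0.3235  0.7039 -4.0394]
tcp px (np.float64(280.5032880281857), np.float64(270.51059835803983)) below at z.062 (np.float64(281.76695028773156), np.float64(199.69187026378492))
-0.32482372774473384 -0.18038716436219002 -9.028708204601145
```

View pics/w7.png

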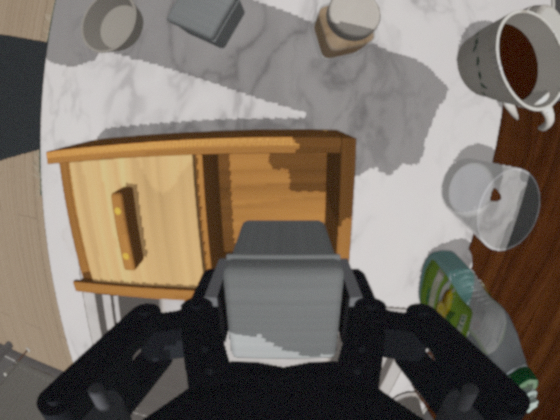

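The tool is now square with the box. The bay opening lies at about columns 215–330, with the frame on the right at (350,140). Refining the box pose from this view.

```bash
python3 - <<'E'
from h import *
a=cv2.imread("pics/w7.png");crop(a,40,115,370,310,2.4,"c12.png")
E
```

```text
(no output)
```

View pics/c12.png

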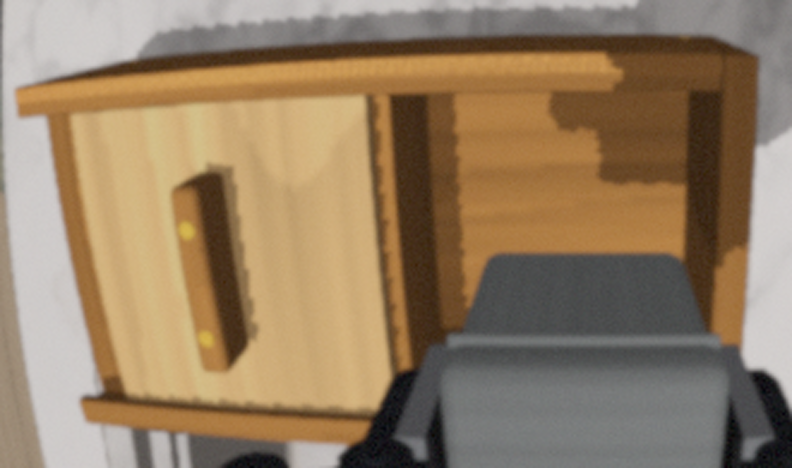

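```bash
python3 - <<'E'
from h import *
W=dict(np.load("pics/w7.npz"))
f=lambda u,v,z:onz(W,u/2.4+40,v/2.4+115,z,True)[:2]
L=f(17,90,.09);R=f(756,57,.09);Ln=f(86,420,.09)
d=R-L;y=np.arctan2(d[1],d[0]);ux=np.array([np.cos(y),np.sin(y)]);uy=np.array([-ux[1],ux[0]])
c=(L+R)/2-.072*uy
print(L,R,Ln,np.hypot(*d),np.hypot(*(Ln-L)),np.degrees(y),c)
for q in [(368,95),(393,410)]:print('hatch edge boxx',(f(*q,.082)-c)@ux)
for q in [(175,188),(222,372),(218,172),(245,348)]:print('handle',(f(*q,.105)-c)@ux,(f(*q,.105)-c)@uy)
t=c+.070*ux;s=r.get_state();p=s['tcp_pos'];dd=t-p[:2];yy=s['tcp_rot'][2]
print(t,dd@[np.cos(yy),np.sin(yy)]/.05,dd@[np.sin(yy),-np.cos(yy)]/.05)
E
```

```text
[ 0.42322624 -0.04346441] [6.86980204e-01 4.80698548e-05] [ 0.44548394 -0.18283184] 0.2673190794666549 0.1411335813378651 9.367919727788076 [ 0.56682292 -0.09274794]
hatch edge boxx 0.008615299750438564
hatch edge boxx 0.0065899416938855065
handle -0.05559632056487704 0.035681903067203154
handle -0.04982917383385293 -0.032222516779645605
handle -0.03819576762732031 0.04063383035791708
handle -0.03844920330869018 -0.022132637163181076
[ 0.63588936 -0.08135379] -0.33460314758100557 -0.16393077261776529
```

Emit:
jog_arm(
  commands=[
    [-0.33, -0.17, 0, 0, 150],
    [-0.33, -0.17, 0.3, 0, 150],
    [-0.33, -0.17, 0.9, 0, 150],
    [-0.33, -0.17, 1.4, 0, 150],
    [-0.33, -0.17, 1.4, 0, 150],
  ],
)

```text
time: 14.8
tcp_pos: [0.6336, -0.0789, 0.1163]
tcp_rot: [-3.135, -0.003, 1.732]
contact_force: [-0.9, 0.1, -3.2]
opening: 0.0476
```

```bash
python3 look.py w8
```

```text
14.8 [ 0.6336 -0.0789  0.1163] [-3.1354 -0.0029  1.7318] 0.04759969670271955 [-0.9031  0.1234 -3.2222]
tcp px (np.float64(280.47180710752383), np.float64(270.48870789196076)) below at z.062 (np.float64(281.5259885596676), np.float64(230.65896077321372))
```

View pics/w8.png

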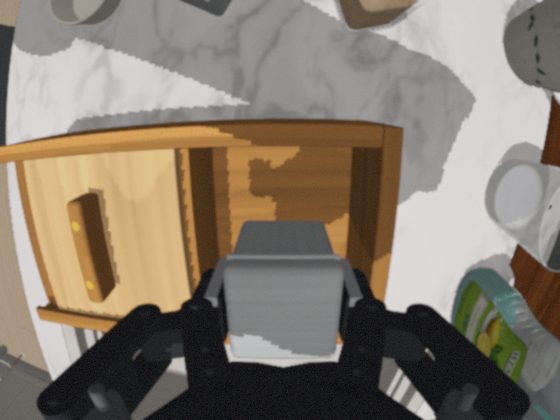

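The tin sits centred between the hatch edge and the frame, with both fingers inside the opening. Lowering.

Emit:
jog_arm(
  commands=[
    [0, 0, 0.4, 0, 150],
    [0, 0, 0.8, 0, 150],
    [0, 0, 1.15, 0, 150],
    [0, 0, 1.4, 0, 150],
    [0, 0, 1.4, 0, 150],
  ],
)

```text
time: 15.48
tcp_pos: [0.6361, -0.0799, 0.0495]
tcp_rot: [-3.141, -0.0, 1.732]
contact_force: [-0.4, 0.8, -3.9]
opening: 0.0472
```

Emit:
jog_arm(
  commands=[
    [0, 0, 0.05, 0, 150],
    [0, 0, 0.1, 0, 150],
    [0, 0, 0.15, 0, 150],
    [0, 0, 0.2, 0, 150],
    [0, 0, 0.2, 0, 150],
  ],
)

```text
time: 16.1
tcp_pos: [0.6371, -0.0803, 0.0422]
tcp_rot: [3.139, 0.001, 1.732]
contact_force: [-4.2, 0.1, 7.6]
opening: 0.0474
```

Contact came about 8 mm sooner than expected, so I'm looking before I release.

```bash
python3 look.py w9; python3 -c "
from h import *
a=cams.grab_frame('scene');crop(a[:,:,::-1],240,110,400,310,4,'c13.png')
a=cams.grab_frame('side');crop(a[:,:,::-1],190,150,400,300,3.5,'c14.png')
print(r.get_state()['contact_force'],r.get_state()['wrist_torque'])
"
```

```text
16.1 [ 0.6371 -0.0803  0.0422] [3.1392 0.0008 1.7315] 0.04740107805600592 [-4.2467  0.0877  7.5758]
tcp px (np.float64(280.48071381102216), np.float64(270.5533103782994)) below at z.062 (np.float64(280.30689764731153), np.float64(291.8317791771658))
[-4.71639835  0.03305861  7.23493462] [0.19206719 0.22252471 0.09896018]
```

View pics/c13.png

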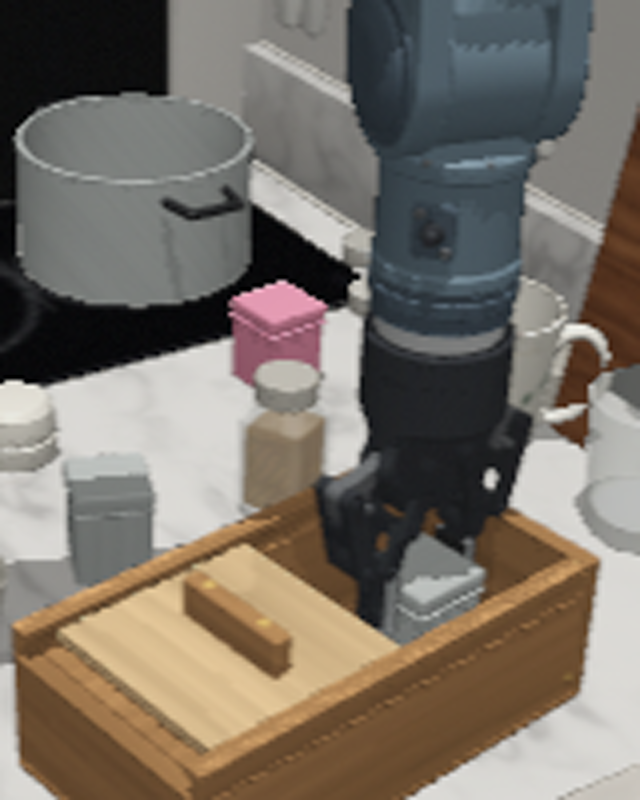

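View pics/c14.png

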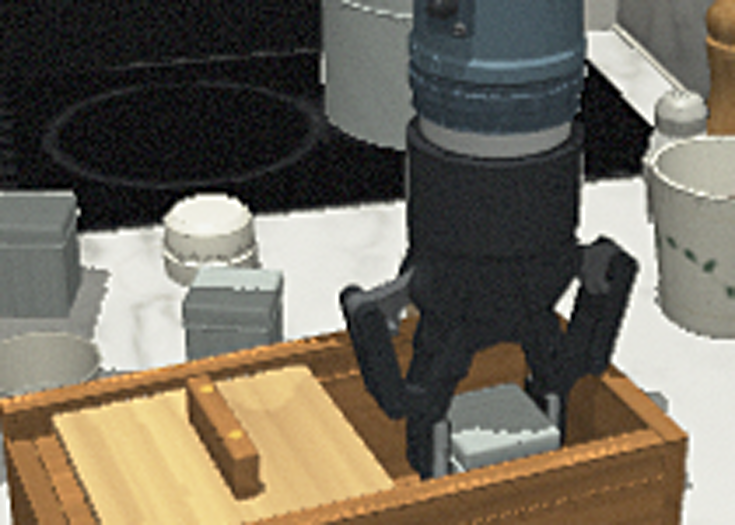

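View pics/w9.png

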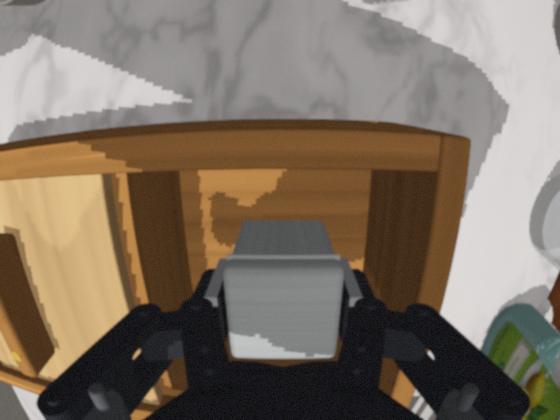

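```bash
python3 - <<'E'
from h import *
S=cams.camera_info("scene");D=cams.camera_info("side")
def tri(a,b):
    c1,d1=ray(S,a[0]/4+240,a[1]/4+110);c2,d2=ray(D,b[0]/3.5+190,b[1]/3.5+150)
    k=np.linalg.lstsq(np.c_[d1,-d2],c2-c1,rcond=None)[0];p,q=c1+k[0]*d1,c2+k[1]*d2;return ((p+q)/2).round(4),np.linalg.norm(p-q).round(4)
print(tri((485,575),(558,425)))
print(tri((425,537),(515,385)))
print('frame corner (.09)',tri((597,562),(685,437)))
E
```

```text
(array([ 0.6623, -0.1069,  0.0767]), np.float64(0.0046))
(array([ 0.6568, -0.0621,  0.0739]), np.float64(0.0011))
frame corner (.09) (array([ 0.7099, -0.1378,  0.085 ]), np.float64(0.0005))
```

No slip in the grip, but the tin's lid is at z≈0.077 against the expected 0.068, with a -x reaction. So the finger linkage is resting on the end frame and the tin isn't on the floor yet. Raising, turning the jaws to the bay's diagonal for clearance, and lowering again.

Emit:
jog_arm(
  commands=[
    [0, 0, -0.4, 0, 150],
    [-0.03, -0.07, -1.0, 0, 150],
    [-0.03, -0.07, -1.2, 1.0, 150],
    [-0.03, -0.07, -1.2, 2.2, 150],
    [-0.03, -0.07, -1.2, 3.4, 150],
  ],
)

```text
time: 16.88
tcp_pos: [0.6333, -0.0822, 0.1001]
tcp_rot: [3.141, -0.0, 1.251]
contact_force: [0.4, -0.1, -4.2]
opening: 0.0473
```

Emit:
jog_arm(
  commands=[
    [0, 0, 0, 1.1, 150],
    [0, 0, 0, 2.2, 150],
    [0, 0, 0, 2.2, 150],
    [0, 0, 0, 2.2, 150],
  ],
)

```text
time: 17.38
tcp_pos: [0.6331, -0.0821, 0.0998]
tcp_rot: [-3.142, -0.0, 0.952]
contact_force: [-0.0, -0.2, -4.1]
opening: 0.0472
```

```bash
python3 look.py w10;python3 - <<'E'
from h import *
s=r.get_state();p=s['tcp_pos'];d=np.array([.633,-.082])-p[:2];y=s['tcp_rot'][2];print(d@[np.cos(y),np.sin(y)]/.05,d@[np.sin(y),-np.cos(y)]/.05)
E
```

```text
17.375 [ 0.6331 -0.0821  0.0998] [-3.1415 -0.      0.9516] 0.047241972732490124 [-0.0389 -0.2275 -4.1169]
tcp px (np.float64(279.7917851872587), np.float64(272.5843599348298)) below at z.062 (np.float64(280.3830749611686), np.float64(242.33786865821716))
0.001132574387799079 -0.00452293320198203
```

View pics/w10.png

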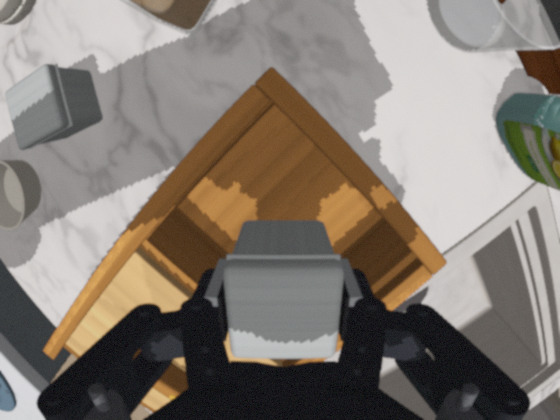

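The jaws now run along the bay diagonal and the tin is centred. Lowering slowly.

Emit:
jog_arm(
  commands=[
    [0, 0, 0.4, 0, 150],
    [0, 0, 0.75, 0, 150],
    [0, 0, 1.0, 0, 150],
    [0, 0, 1.1, 0, 150],
    [0, 0, 1.1, 0, 150],
  ],
)

```text
time: 18.05
tcp_pos: [0.6331, -0.0821, 0.0448]
tcp_rot: [-3.141, 0.0, 0.95]
contact_force: [0.3, 0.1, -3.8]
opening: 0.0474
```

Emit:
jog_arm(
  commands=[
    [0, 0, 0.04, 0, 150],
    [0, 0, 0.08, 0, 150],
    [0, 0, 0.12, 0, 150],
    [0, 0, 0.12, 0, 150],
    [0, 0, 0.12, 0, 150],
  ],
)

```text
time: 18.68
tcp_pos: [0.6332, -0.0822, 0.0389]
tcp_rot: [3.141, -0.0, 0.949]
contact_force: [1.2, 0.5, -3.3]
opening: 0.0473
```

Emit:
jog_arm(
  commands=[
    [0, 0, 0.03, 0, 150],
    [0, 0, 0.06, 0, 150],
    [0, 0, 0.09, 0, 150],
    [0, 0, 0.09, 0, 150],
  ],
)

```text
time: 19.18
tcp_pos: [0.633, -0.0821, 0.0341]
tcp_rot: [-3.141, 0.0, 0.949]
contact_force: [0.2, -0.3, -4.0]
opening: 0.0473
```

Emit:
jog_arm(
  commands=[
    [0, 0, 0.02, 0, 150],
    [0, 0, 0.04, 0, 150],
    [0, 0, 0.04, 0, 150],
  ],
)

```text
time: 19.55
tcp_pos: [0.6332, -0.0822, 0.0337]
tcp_rot: [3.141, -0.0, 0.95]
contact_force: [-3.9, 1.0, 5.8]
opening: 0.0476
```

Floor contact at TCP z≈0.034, which matches the expected height. Releasing gently.

Emit:
jog_arm(
  commands=[
    [0, 0, 0, 0, 115],
    [0, 0, 0, 0, 90],
    [0, 0, 0, 0, 75],
    [0, 0, 0, 0, 75],
    [0, 0, 0, 0, 75],
  ],
)

```text
time: 20.18
tcp_pos: [0.6333, -0.0822, 0.0323]
tcp_rot: [3.141, -0.0, 0.949]
contact_force: [0.1, -0.0, 0.4]
opening: 0.0602
```

```bash
python3 look.py w11; python3 -c "
from h import *
a=cams.grab_frame('scene');crop(a[:,:,::-1],240,150,400,310,4,'c15.png')"
```

```text
20.175 [ 0.6333 -0.0822  0.0323] [ 3.1414 -0.0001  0.9494] 0.06020126118767274 [ 0.1125 -0.0488  0.4497]
tcp px (np.float64(279.891439205959), np.float64(272.64659063726924)) below at z.062 (np.float64(279.2707013961637), np.float64(306.6333896201804))
```

View pics/c15.png

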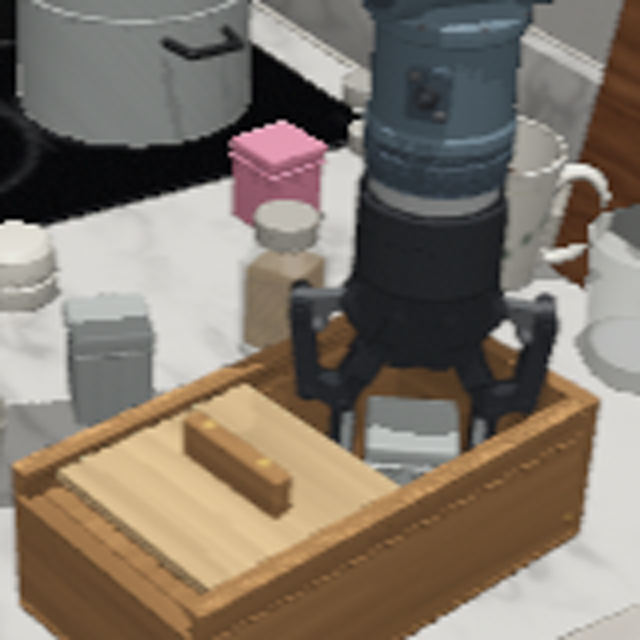

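The tin stands on the bay floor, released. Retreating straight up.

Emit:
jog_arm(
  commands=[
    [0, 0, -0.4, 0, 75],
    [0, 0, -1.0, 0, 75],
    [0, 0, -2.0, 0, 75],
    [0, 0, -2.8, 0, 75],
    [0, 0, -2.8, 0, 75],
  ],
)

```text
time: 20.9
tcp_pos: [0.636, -0.0828, 0.1768]
tcp_rot: [3.134, -0.003, 0.949]
contact_force: [-0.2, 0.5, -0.6]
opening: 0.0603
```

```bash
python3 look.py w12; python3 - <<'E'
from h import *
s=r.get_state();p=s['tcp_pos'];print(s['joint_positions'])
d=np.array([.4829,-.1066])-p[:2];y=s['tcp_rot'][2];print(d@[np.cos(y),np.sin(y)]/.05,d@[np.sin(y),-np.cos(y)]/.05)
E
```

```text
20.9 [ 0.636  -0.0828  0.1768] [ 3.1338 -0.0033  0.9495] 0.060252198567089 [-0.1959  0.5362 -0.6324]
tcp px (np.float64(279.836878205821), np.float64(272.6241442415736)) below at z.062 (np.float64(280.08885340148254), np.float64(205.32239964465833))
[-2.28308541e-01  5.26659421e-01  1.66632027e-01  1.20642126e+00
  5.63382685e-06  1.96379356e+00]
-2.1585537381911957 -2.186119189927403
```

View pics/w12.png

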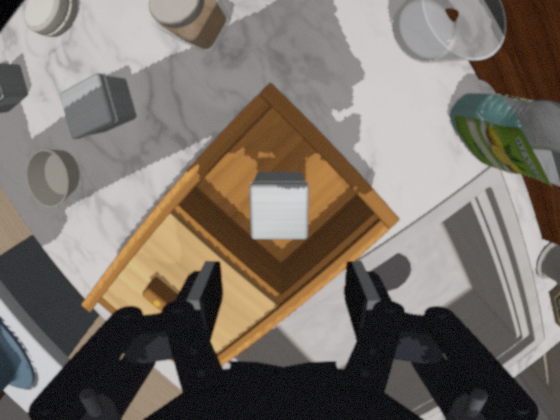

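The tin stands square and upright in the bay at (279,210). Now closing the fingers and moving behind the hatch handle, at height.

Emit:
jog_arm(
  commands=[
    [-0.4, -0.4, 0, 1.1, 255],
    [-0.9, -0.9, 0, 2.3, 255],
    [-1.4, -1.4, 0, 3.5, 255],
    [-1.9, -1.9, 0, 4.7, 255],
    [-2.16, -2.19, 0, 5.6, 255],
  ],
)

```text
time: 21.58
tcp_pos: [0.4782, -0.1058, 0.1705]
tcp_rot: [-3.14, 0.004, 0.163]
contact_force: [1.4, -0.4, 0.5]
opening: 0.0001
```

Emit:
jog_arm(
  commands=[
    [0, 0, 0.3, 0, 255],
    [0, 0, 0.6, 0, 255],
    [0, 0, 0.6, 0, 255],
  ],
)

```text
time: 21.95
tcp_pos: [0.4803, -0.1056, 0.1398]
tcp_rot: [-3.139, 0.004, 0.169]
contact_force: [-0.3, -0.0, 0.2]
opening: 0.0002
```

```bash
python3 look.py w13; python3 - <<'E'
from h import *
s=r.get_state();p=s['tcp_pos'];c=np.array([.5668,-.0927]);y=np.radians(9.37);u=np.array([np.cos(y),np.sin(y)]);d=p[:2]-c
print('box',d@u,d@[-u[1],u[0]],np.degrees(s['tcp_rot'][2]),s['joint_positions'][5])
a=cams.grab_frame('side');crop(a[:,:,::-1],170,150,400,330,3.2,'c16.png')
E
```

```text
21.95 [ 0.4803 -0.1056  0.1398] [-3.1394  0.0036  0.1688] 0.00016140154924365146 [-0.3107 -0.0426  0.1954]
tcp px (np.float64(281.05845000706506), np.float64(274.48013100224716)) below at z.062 (np.float64(282.02367947505525), np.float64(220.9673985722951))
box -0.08687385184402956 0.001057843280361758 9.662423660761505 2.627449983880345
```

View pics/c16.png

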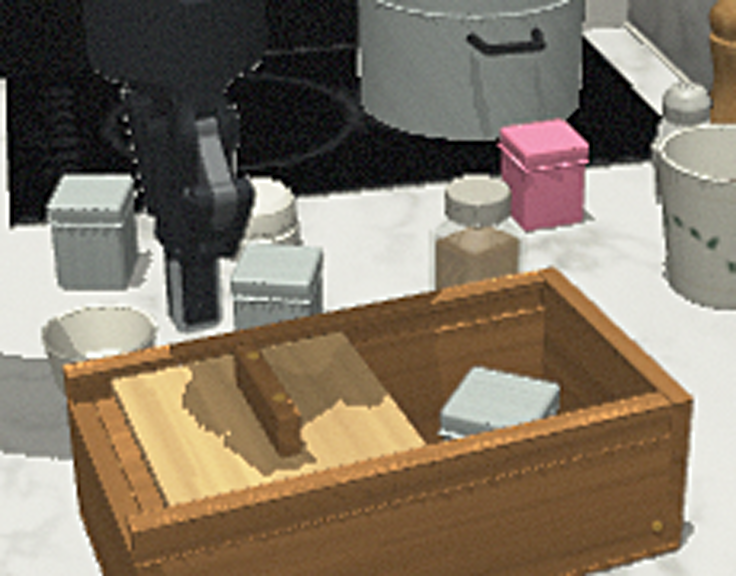

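View pics/w13.png

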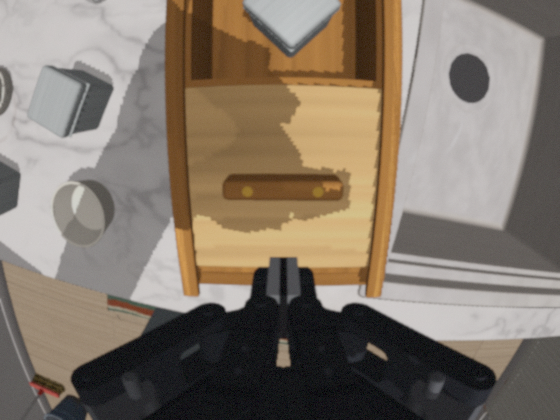

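The closed fingers are squarely behind the handle (handle (283,188), tool centred on the hatch). Lowering to z≈0.09.

Emit:
jog_arm(
  commands=[
    [0, 0, 0.4, 0, 255],
    [0, 0, 0.8, 0, 255],
    [0, 0, 0.98, 0, 255],
    [0, 0, 0.98, 0, 255],
  ],
)

```text
time: 22.55
tcp_pos: [0.4812, -0.1061, 0.0931]
tcp_rot: [-3.141, 0.001, 0.168]
contact_force: [-1.1, -1.3, 0.2]
opening: -0.0004
```

Emit:
jog_arm(
  commands=[
    [0.2, 0, 0, 0, 255],
    [0.35, 0, 0, 0, 255],
    [0.5, 0, 0, 0, 255],
    [0.65, 0, 0, 0, 255],
    [0.8, 0, 0, 0, 255],
  ],
)

```text
time: 23.18
tcp_pos: [0.5212, -0.0996, 0.0934]
tcp_rot: [3.141, 0.0, 0.167]
contact_force: [-1.0, -1.0, 0.8]
opening: -0.0002
```

Emit:
jog_arm(
  commands=[
    [0.2, 0, 0.03, 0, 255],
    [0.4, 0, 0.06, 0, 255],
    [0.6, 0, 0.06, 0, 255],
    [0.8, 0, 0.06, 0, 255],
    [1.0, 0, 0.06, 0, 255],
  ],
)

```text
time: 23.8
tcp_pos: [0.5704, -0.0911, 0.09]
tcp_rot: [-3.141, 0.001, 0.167]
contact_force: [-1.9, -2.0, -0.5]
opening: -0.0001
```

```bash
python3 look.py w14
```

```text
23.8 [ 0.5704 -0.0911  0.09  ] [-3.1415  0.0006  0.1675] -7.153885726769877e-05 [-1.8663 -1.9584 -0.5092]
tcp px (np.float64(281.07316089067416), np.float64(274.4885531330603)) below at z.062 (np.float64(281.40051648547217), np.float64(250.77942213567607))
```

View pics/w14.png

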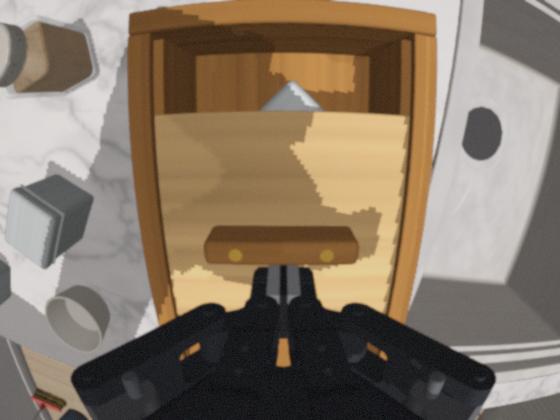

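The hatch is moving well and passes over the tin; the remaining gap is about 42 mm. Pushing on, slower toward the end.

Emit:
jog_arm(
  commands=[
    [0.2, 0, 0, 0, 255],
    [0.4, 0, 0, 0, 255],
    [0.55, 0, 0, 0, 255],
    [0.65, 0, 0, 0, 255],
    [0.7, 0, 0, 0, 255],
  ],
)

```text
time: 24.48
tcp_pos: [0.6049, -0.0853, 0.0903]
tcp_rot: [3.142, -0.0, 0.168]
contact_force: [-1.9, -0.9, -1.2]
opening: -0.0001
```

Emit:
jog_arm(
  commands=[
    [0.05, 0, 0, 0, 255],
    [0.1, 0, 0, 0, 255],
    [0.13, 0, 0, 0, 255],
    [0.16, 0, 0, 0, 255],
    [0.16, 0, 0, 0, 255],
  ],
)

```text
time: 25.1
tcp_pos: [0.6095, -0.0845, 0.0903]
tcp_rot: [3.141, 0.005, 0.167]
contact_force: [-9.4, -1.9, 4.7]
opening: 0.0003
```

```bash
python3 look.py w15
```

```text
25.1 [ 0.6095 -0.0845  0.0903] [3.1412 0.0054 0.1669] 0.00027395624929773274 [-9.4111 -1.9067  4.6857]
tcp px (np.float64(281.10256100325796), np.float64(274.46518578130184)) below at z.062 (np.float64(281.403876632844), np.float64(250.32066128404043))
```

View pics/w15.png

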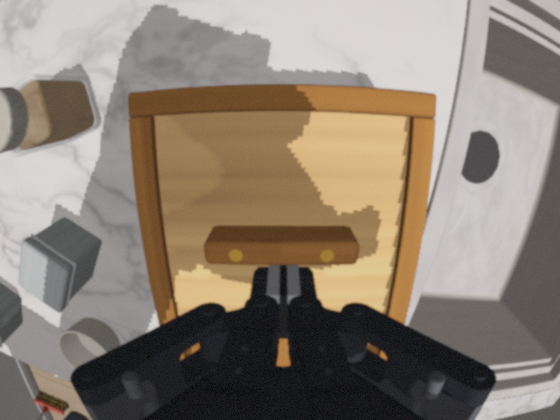

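No gap is visible at the frame (row ~113) and the force rose to 9.4 N, so it's against the stop. Backing off and up, then final checks.

Emit:
jog_arm(
  commands=[
    [-0.2, 0, 0, 0, 255],
    [-0.5, 0, -0.2, 0, 255],
    [-0.6, 0, -1.0, 0, 255],
    [-0.7, 0, -2.0, 0, 255],
    [-0.8, 0, -3.0, 0, 255],
  ],
)

```text
time: 25.78
tcp_pos: [0.5724, -0.0907, 0.2428]
tcp_rot: [3.141, -0.002, 0.167]
contact_force: [0.3, -0.7, 0.4]
opening: 0.0003
```

```bash
python3 look.py w16; python3 - <<'E'
from h import *
a=cams.grab_frame('scene')[:,:,::-1];crop(a,185,170,400,330,3.6,'c17.png')
E
```

```text
25.775 [ 0.5724 -0.0907  0.2428] [ 3.1413 -0.0019  0.1675] 0.0002633919118179045 [ 0.3402 -0.715   0.4048]
tcp px (np.float64(281.09680078484115), np.float64(274.4725830282872)) below at z.062 (np.float64(282.2546293965723), np.float64(187.13346931926299))
```

View pics/c17.png

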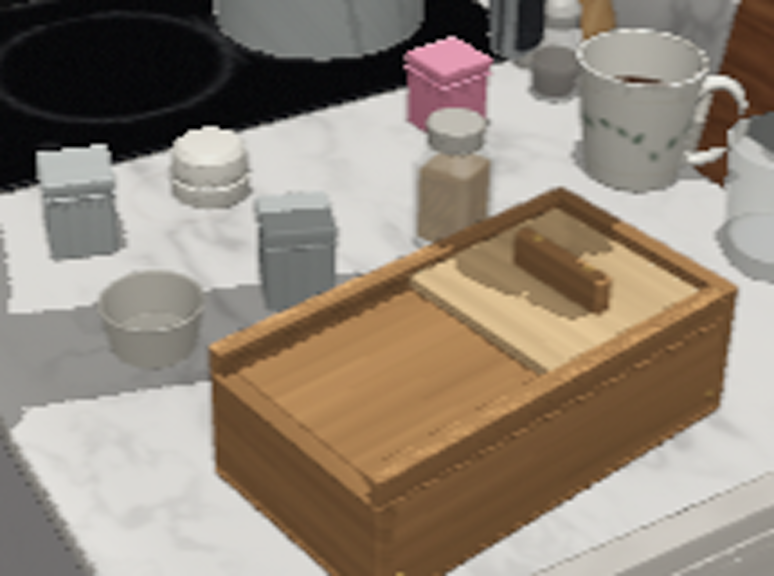

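View pics/w16.png

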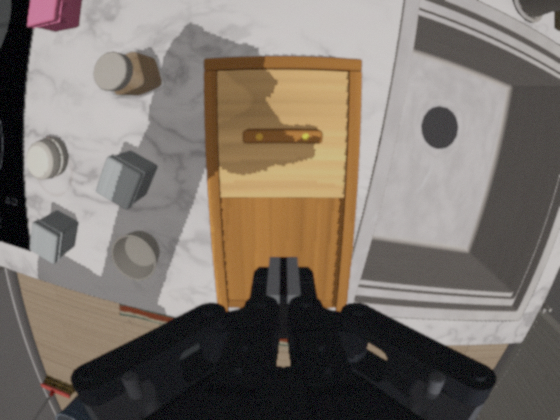

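```bash
python3 - <<'E'
from h import *
W=dict(np.load("pics/w16.npz"));c=np.array([.5668,-.0927]);y=np.radians(9.37);u=np.array([np.cos(y),np.sin(y)])
a=cv2.imread("pics/w16.png");crop(a,195,45,375,215,4.4,"c18.png")
for n,q,z in(('frame outer',(283,59),.09),('handle',(283,136),.105),('hatch rear',(283,198),.082)):print(n,(onz(W,*q,z,True)[:2]-c)@u)
E
```

```text
frame outer 0.1312089180272085
handle 0.06203609635665236
hatch rear -2.8066235791319394e-05
```

View pics/c18.png

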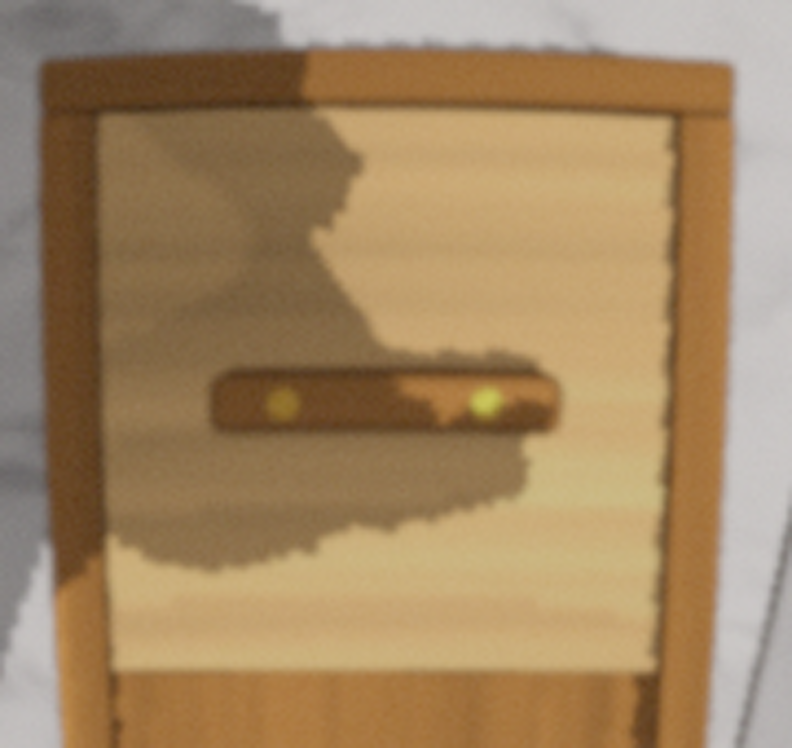

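The hatch meets the frame with no gap. The handle is at box x≈62 mm (shut = 62.5), the other tins and bystanders stand in place, and the gripper touches nothing.

```bash
python3 -c "
from plant import r
print(r.close_job())"
```

```text
the job is handed in; nothing more can be done
None
```

I lifted all three tins and found the heavy one: the far tin, pulling about 3.9 N against roughly 0.6 and 1.4 N for the other two. I set it upright on the bay floor, pushed the hatch shut and handed the job in at about 26 s, under the 67 s limit.

**One problem on the way:** on the first lowering I met resistance about 8 mm too high. The tin was still above the floor, and the finger linkage was most likely resting on the end frame. I raised it, turned the jaws to the bay's diagonal and lowered again. This time contact came at the expected height, and the tin was released gently.

**Last checks:**
- **Hatch:** there is no visible gap at the frame. The handle measured 62 mm along the box, where 62.5 is fully shut, and the push force rose to about 9 N at the stop. Two cruder sightings read low: the frame's outer edge by about 4 mm and the hatch's rear edge by about 1.5 mm. I took these as limits of measuring from the picture.
- **Heavy tin:** it was upright and square in the bay before the hatch covered it. I could not see it afterwards.
- **Other two tins and bystanders:** the tins stand upright at their places, and the ramekin, timer and spice jar look unmoved. I judged this by eye, without measuring.
- **Gripper:** it was clear of everything at hand-in.

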